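Lock the flower press with its linch pin

TASK

Two flower presses are held shut by linch pins through the steel posts on their lids, and one pin of the four is still drawn part-way out with its ring standing open. Push that pin fully home through its post, then flip its sprung ring over the top of the post so that it snaps down round the end of the pin.

Things in the scene. Friction and masses are not known exactly. Their poses are not given: they have to be found in the camera images.
- knob_end (a point): Centre of the flat back face of the open pin's push knob (plain steel, 26 mm across, 20 mm long). x: push direction, away from the robot within about 20 degrees, level; z up. Pin axis 92 mm above the table, 26 mm above the press's flat lid. Along x from the point: knob to 20 mm, neck, ring hinge (axis along y) at 48 mm in the 20 mm thick head, 10 mm shaft, tip at 90 mm.
- pin (a joint): How far the open pin is pushed in, m: 0 drawn, 0.032 fully home, its head against the post. Starts at 0 to 0.006, slides along x of knob_end with a steady drag of about 3 N and stays where it is left.
- ring (a joint): Angle of its ring, rad: 0 open, leaning back 20 degrees from upright towards the knob; 0.35 upright; 1.92 closed, level round the post with the bow just past the pin's tip. Sprung over-centre: upright is dead centre; let go before it, it springs back open, past about 0.5 it snaps closed by itself. Pushing it over takes under 1 N at the bow.
- bow (a point): Middle of the ring's bow, the cross wire at its free end. The ring is a plain steel wire loop, 5 mm thick, 45 mm wide, its bow 50 mm from the hinge and running along y. While open the bow is the pin's highest part, 47 mm above the pin axis and 31 mm along x from knob_end; it is pushed along x of knob_end to flip it.
- post_top (a point): Centre of the top of the fixed post the open pin goes through: square dark steel, 24 mm wide, 42 mm tall on the press's plywood lid (160 x 260 mm, 66 mm above the table), top 16 mm above the pin axis. The other post of this press, 180 mm away along y on either side, and both posts of the other press have their pins home and rings closed. Loose tape roll 20 mm high between the posts.

How it is judged:
By the outcome, as a careful person would: the job done as asked, in the order asked, and still so for the second after the job is handed in, with the robot touching nothing.
It also fails if it takes over 38 s, if anything falls off the work surface, if the arm or the gripper's body presses on something with over 40 N, if the wrist force passes 120 N, or if a joint passes its speed limit or range.

ROBOT

A 6-joint arm with a two-finger parallel gripper is mounted at the origin on the work surface. World frame = base frame: x ahead of the robot, y to its left, z up, the work surface at z = 0. Lengths are in mm, angles in rad, forces in N, time in s.
With the tool pointing down it reaches from about 350 to 775 mm from the base axis. Payload 7.3 kg.
Tool frame: the origin (TCP) lies midway between the tips of the shut fingers; the grasp point (between the pads) lies 19 mm behind it; z points along the fingers, x is the direction in which the jaws open and shut, and the axes are right-handed (so a half turn about z gives the same grasp; the last joint's range is limited). The gripper opens to 92 mm and grips with 3 to 60 N. Pads are 19 mm wide; open, the fingers measure 130 mm over their backs; the gripper's body (75 mm by 190 mm) begins 47 mm behind the grasp point.
Start: joints at [-1.346, 0.342, 1.524, -0, 1.275, -0.146], TCP at [190.263, -489.331, 226.741] pointing down, gripper open.
Joint ranges: [-2.53, 2.53], [-0.77, 2.02], [0.04, 2.7], [-1, 4.14], [0.28, 2.66], [-3.11, 3.11]. Speed limits (rad/s): [2.57, 2.57, 3.14, 3.14, 3.14, 3.14].

INTERFACE

Orientations are given as [roll, pitch, yaw] about the fixed x, y, z axes, in that order (R = Rz(yaw) Ry(pitch) Rx(roll)).
In Python, from plant import bot gives the robot as it stands.
- The arm moves only by the shell command python3 -m pendant 'ROWS' [OPENING]. ROWS is JSON, a list of rows, each an object with "linear": the shift along the world's x, y, z in mm, a list of three; "twist": the turn about the world's z in degrees. In form: [{"linear": [x, y, z], "twist": twist}, ...]. A call has 1 to 20 rows; each row is the pose to reach, as a shift and turn from the pose commanded when the call began; what a row does not reach only later rows make up. A row lasts 1/8 s, in which the tool goes at most 62.5 mm and 10.7 degrees, less where a joint would pass 70% of its speed; a pose out of reach is approached as far as the arm can. A call with a gripper value outside its range is refused whole. OPENING is the closure in counts, from 0 (fully open) to 255 (shut), set as the call begins (- or left out, the last holds). The fingers move at their own pace and stop on an object; the grip force is fixed at half the most. Time passes only in rows, so rows that repeat a pose let the fingers close. It gives the time, the measured TCP pose, the force and the opening at its end, in the units of the state.
- bot.get_obs(): the state, without advancing time (a new reading comes with each control period).
- bot.capture(name): name is "scene" or "top" or "wrist"; returns a dict with "frame" (420x560x3 uint8, blue, green, red), "z_map" (420x560 float32, mm along the optical axis (not along the pixel's ray), 0 where there is no reading), "fx", "fy", "cx", "cy" (pixels), "rvec" (rotation vector, rad) and "tvec" (3), from world to camera coordinates, as OpenCV has them. Camera axes: x right, y down, z forward; pixel columns grow to the right and rows downward; lengths in mm; the calibration is good to about 2 mm. A picture is of the moment at which its call begins.
- bot.close_job(): hands the job in, once; it reports no verdict.
The state is a dict: "time": time; "joint_positions": joint angles; "dq": joint speeds; "tau": joint torques, N m; "tool_pos": TCP position; "tcp_rot": TCP orientation; "contact_force": force on the tool from outside, world axes, zero at the start; "moment": the same for the moment, N m; "grip_width": finger opening in mm.
Only numpy, scipy, OpenCV 4.12 (cv2) and the standard library are available. Lean on these libraries where they do the work, as an engineer would, in place of code of your own. Each camera call takes 0.05 s, during which the arm holds its last target. There are 200 camera calls.

## Working session

There is one attempt and no reset: what is moved stays moved. The work goes in short steps, Python scripts to look and compute and a shell command to move; the robot and the scene stay as the last step left them, time stands still between calls to the robot, and variables do not carry over. Pictures are saved under pics/ and viewed, about 8 in all and at most 12, crops included, and the job is handed in when it is done.

```bash
mkdir -p pics; cat > h.py <<'E'
import numpy as np,cv2
from plant import bot
def cap(n):
    c=bot.capture(n); return c
def world(c,u,v,z=None):
    R=cv2.Rodrigues(np.array(c['rvec'],float))[0];t=np.array(c['tvec'],float).ravel()
    d=R.T@np.array([(u-c['cx'])/c['fx'],(v-c['cy'])/c['fy'],1.]);o=-R.T@t
    if z is None: return o+d*float(c['z_map'][int(round(v)),int(round(u))])
    return o+d*(z-o[2])/d[2]
def proj(c,p):
    R=cv2.Rodrigues(np.array(c['rvec'],float))[0];q=R@np.array(p,float)+np.array(c['tvec'],float).ravel()
    return c['fx']*q[0]/q[2]+c['cx'],c['fy']*q[1]/q[2]+c['cy']
E
python3 - <<'E'
from h import *
import pickle
for n in('scene','top'):
    c=cap(n);cv2.imwrite(f'pics/{n}1.png',c['frame']);pickle.dump(c,open(n+'1.pkl','wb'))
    R=cv2.Rodrigues(np.array(c['rvec'],float))[0];print(n,-R.T@np.array(c['tvec']).ravel(),c['fx'])
print(bot.get_obs())
E
```

```text
scene [1221.05219209  -63.2443478  1056.99553997] 504.62457753403856
top [ 469.69322535   -7.85130353 1279.76512829] 543.8976394545248
{'time': 0.1, 'joint_positions': array([-1.34601442e+00,  3.42665878e-01,  1.52490017e+00, -2.14076904e-07,
        1.27541414e+00, -1.46010725e-01]), 'dq': array([ 0.00121631, -0.00164451, -0.00354959, -0.00068295,  0.00046405,
       -0.0015607 ]), 'tau': array([ 1.05016210e-03, -4.32004631e+01, -2.44693297e+01,  7.19633955e-02,
        5.25333895e-02, -4.52635732e-05]), 'tool_pos': array([ 190.17082203, -488.96259028,  226.11524784]), 'tcp_rot': array([-3.14139098e+00,  1.37280476e-03, -1.20000349e+00]), 'contact_force': array([ 0.5260366 , -0.39852755,  0.86628732]), 'moment': array([0.01459012, 0.0245739 , 0.00538763]), 'grip_width': 91.73789647111973}
```

View pics/scene1.png

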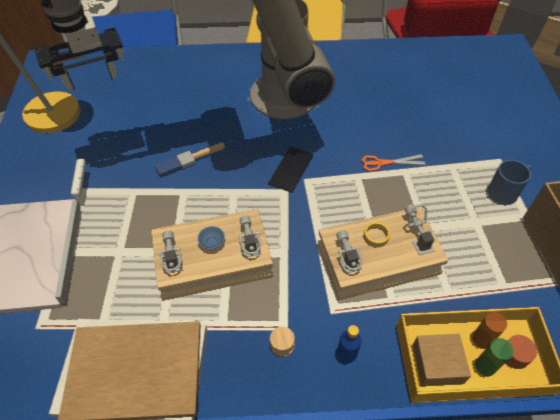

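View pics/top1.png

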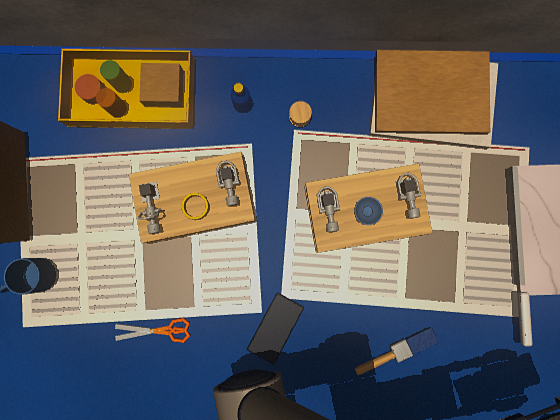

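The open pin is on the left press in the top view: knob near (154,228), ring near (152,213), post near (149,190). All the other rings are closed round their posts.

```bash
python3 - <<'E'
from h import *
import pickle
t=pickle.load(open('top1.pkl','rb'));s=pickle.load(open('scene1.pkl','rb'))
a=cv2.resize(t['frame'][165:245,120:200],None,fx=5,fy=5,interpolation=2)
b=cv2.resize(s['frame'][195:265,385:455],None,fx=400/70,fy=400/70,interpolation=2)
cv2.imwrite('pics/crop.png',np.hstack([a,b]))
# lid direction from wood mask in depth
P=np.array([[world(t,u,v) for u in range(120,262)] for v in range(145,250)])
z=P[...,2]
m=((abs(z-66)<5)).astype(np.uint8)
k=cv2.minAreaRect(P[m>0][:,:2].astype(np.float32));print('lid',k)
for v in range(180,240,2): print(v,[int(x) for x in z[v-145,20:48]])
E
```

```text
lid ((603.66748046875, 197.6133270263672), (160.27508544921875, 260.30914306640625), 12.329493522644043)
180 [69, 63, 66, 63, 66, 67, 65, 66, 64, 65, 63, 62, 69, 63, 68, 63, 63, 66, 67, 63, 63, 66, 61, 62, 62, 66, 64, 66]
182 [63, 64, 68, 71, 63, 65, 66, 70, 67, 62, 61, 61, 66, 65, 70, 69, 63, 65, 65, 65, 63, 66, 65, 61, 58, 66, 69, 65]
184 [67, 64, 68, 68, 108, 104, 105, 110, 107, 100, 99, 67, 66, 70, 68, 72, 65, 62, 64, 62, 62, 66, 67, 59, 66, 63, 62, 61]
186 [107, 104, 107, 105, 104, 103, 110, 102, 109, 104, 97, 94, 79, 71, 64, 66, 69, 68, 61, 65, 61, 61, 61, 69, 66, 64, 65, 65]
188 [105, 106, 103, 109, 107, 107, 111, 112, 107, 108, 105, 93, 89, 71, 69, 64, 69, 65, 71, 65, 66, 64, 65, 66, 64, 67, 69, 63]
190 [105, 107, 107, 105, 106, 107, 108, 103, 104, 106, 110, 98, 89, 76, 68, 64, 64, 65, 68, 66, 66, 67, 64, 68, 64, 67, 65, 70]
192 [104, 106, 108, 107, 111, 109, 107, 103, 107, 106, 108, 104, 93, 82, 70, 66, 69, 64, 61, 66, 62, 67, 63, 66, 66, 62, 67, 64]
194 [106, 105, 107, 106, 109, 106, 106, 104, 105, 103, 99, 101, 94, 85, 75, 65, 64, 67, 66, 62, 69, 63, 65, 64, 70, 67, 65, 65
[... 1961 characters left out ...]
3, 66, 63, 97, 102, 104, 102, 104, 101, 103, 101, 100, 99, 98, 90, 65, 69, 63, 66, 63, 62, 65, 64]
230 [64, 66, 64, 63, 68, 61, 70, 65, 97, 101, 100, 109, 100, 103, 102, 101, 104, 100, 99, 96, 66, 62, 62, 61, 63, 61, 66, 68]
232 [65, 63, 63, 60, 68, 65, 59, 67, 96, 100, 104, 100, 101, 103, 100, 101, 101, 94, 93, 65, 65, 66, 64, 64, 59, 65, 59, 61]
234 [63, 68, 66, 66, 67, 65, 69, 63, 65, 62, 65, 61, 65, 64, 63, 59, 62, 68, 65, 64, 61, 66, 66, 66, 62, 61, 63, 67]
236 [70, 66, 67, 62, 62, 66, 64, 65, 63, 64, 68, 67, 61, 65, 68, 63, 70, 66, 66, 66, 69, 68, 67, 63, 66, 67, 70, 64]
238 [62, 67, 64, 65, 63, 66, 60, 66, 65, 62, 64, 62, 62, 66, 65, 63, 62, 64, 66, 62, 60, 64, 60, 64, 60, 68, 59, 54]
```

View pics/crop.png

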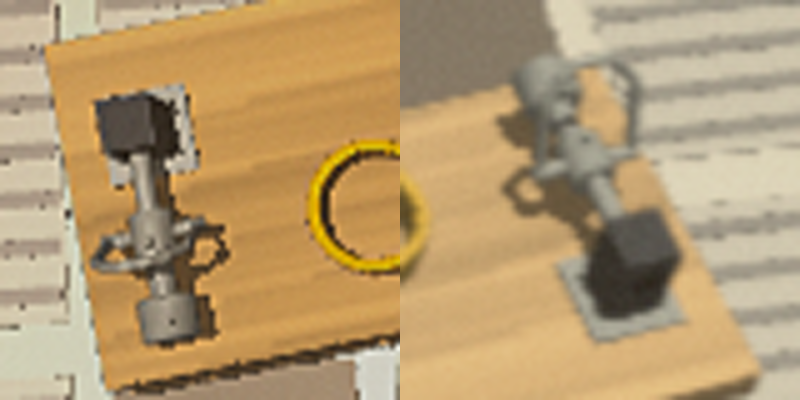

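```bash
python3 - <<'E'
from h import *
import pickle
t=pickle.load(open('top1.pkl','rb'))
a=np.radians(12.33);X=np.array([np.cos(a),np.sin(a)]);Y=np.array([-X[1],X[0]])
def pts(v0,v1,u0,u1,z0,z1,zp):
    o=[]
    for v in range(v0,v1):
        for u in range(u0,u1):
            if z0<world(t,u,v)[2]<z1: o.append(world(t,u,v,zp)[:2])
    return np.array(o)
post=pts(182,197,135,153,101,115,108)
k=cv2.minAreaRect(post.astype(np.float32));print('post rect',k, 'mean',post.mean(0))
c=post.mean(0)
knob=pts(222,234,145,162,86,112,95); q=np.c_[(knob-c)@X,(knob-c)@Y]
print('knob in pin frame',q.min(0),q.max(0),q.mean(0))
bow=pts(212,221,130,160,128,150,139); q=np.c_[(bow-c)@X,(bow-c)@Y]; print('bow',q.min(0),q.max(0),q.mean(0))
lc=np.array([603.67,197.6]);print('post rel lid',(c-lc)@X,(c-lc)@Y)
for n,p in(('post',c),('bow',bow.mean(0)),('knobmean',knob.mean(0))):print(n,p)
E
```

```text
post rect ((613.3392944335938, 290.8009948730469), (24.190534591674805, 24.90483856201172), 10.038052558898926) mean [613.26151739 290.9337941 ]
knob in pin frame [-95.50714858 -13.24223483] [-70.50437884  12.93885477] [-8.42357879e+01 -1.98041277e-02]
bow [-66.73250913 -22.8978179 ] [-59.25134949  17.9967604 ] [-63.48299434  -2.16879727]
post rel lid 29.300957641057654 89.13275609275874
post [613.26151739 290.9337941 ]
bow [551.70595744 275.25874096]
knobmean [530.97294978 272.92657347]
```

The pin frame is consistent: lid 160x260, post 24 mm wide with its top at 108, knob 26 mm wide, bow at z about 139. Push direction is 12.3° yaw, post centre (613,291), knob_end about 95 mm behind it. Next I stage behind the knob with the fingers shut.

```bash
python3 -m pendant '[{"linear":[240,389,0],"twist":-9},{"linear":[240,389,0],"twist":-9},{"linear":[240,389,0],"twist":-9},{"linear":[240,389,0],"twist":-9},{"linear":[240,389,0],"twist":-9},{"linear":[240,389,0],"twist":-9},{"linear":[240,389,0],"twist":-9},{"linear":[240,389,0],"twist":-9},{"linear":[291,751,-30],"twist":-9},{"linear":[291,751,-30],"twist":-9},{"linear":[291,751,-30],"twist":-9},{"linear":[291,751,-30],"twist":-9},{"linear":[291,751,-30],"twist":-9},{"linear":[291,751,-30],"twist":-9},{"linear":[291,751,-30],"twist":-9},{"linear":[291,751,-30],"twist":-9},{"linear":[291,751,-30],"twist":-9}]' 255
python3 - <<'E'
from h import *
c=cap('wrist');cv2.imwrite('pics/w1.png',c['frame']);import pickle;pickle.dump(c,open('w1.pkl','wb'))
for p in [(613.3,290.9,108),(520.6,270.6,92)]:print(proj(c,p))
o=bot.get_obs();print(o['tool_pos'],o['tcp_rot'],o['joint_positions'],o['time'])
E
```

```text
time: 2.22
tool_pos: [481.3, 260.5, 196.8]
tcp_rot: [3.141, -0.0, -1.359]
contact_force: [-0.1, 0.2, 0.2]
grip_width: 0.5
(np.float64(278.98344509691566), np.float64(27.659654982416214))
(np.float64(279.38391005066273), np.float64(160.17269434938464))
[481.40627095 260.4644603  196.95403519] [-3.14154321e+00 -2.21918545e-04 -1.35887064e+00] [ 3.56039774e-01  4.07706718e-01  1.50935961e+00 -2.41026165e-04
  1.22450928e+00  1.71499221e+00] 2.275
```

View pics/w1.png

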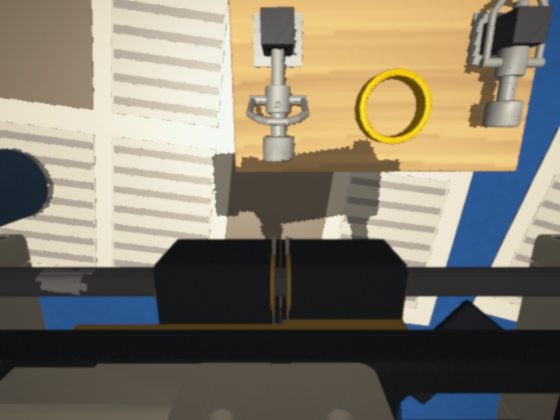

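The wrist view shows the pin axis vertical at column 278, in line with the fingers at column 281. The knob back face is at row 160, matching the projection (279,160). I descend and start pushing.

```bash
python3 -m pendant '[{"linear":[0,1,-60],"twist":0},{"linear":[0,1,-111],"twist":0},{"linear":[0,1,-111],"twist":0},{"linear":[10,3,-111],"twist":0},{"linear":[20,5,-111],"twist":0},{"linear":[25,6.5,-111],"twist":0},{"linear":[30,7.5,-111],"twist":0},{"linear":[35,8.6,-111],"twist":0},{"linear":[40,9.7,-111],"twist":0},{"linear":[45,10.8,-111],"twist":0},{"linear":[50,12,-111],"twist":0},{"linear":[50,12,-111],"twist":0}]'
python3 - <<'E'
from h import *
c=cap('wrist');cv2.imwrite('pics/w2.png',c['frame'])
import pickle
# neighbour reference in top view: knob back vs post, pin frame
t=pickle.load(open('top1.pkl','rb'))
a=np.radians(12.33);X=np.array([np.cos(a),np.sin(a)]);Y=np.array([-X[1],X[0]]);cc=np.array([613.3,290.9])-180*Y
o=[]
for v in range(155,225):
  for u in range(205,255):
    w=world(t,u,v)
    if w[2]>84:
      p=world(t,u,v,96)[:2]-cc; q=(p@X,p@Y)
      if abs(q[1])<14: o.append(q)
o=np.array(o);print('neighbour x range',np.percentile(o[:,0],[0,1,99,100]))
E
```

```text
time: 3.78
tool_pos: [532.1, 273.8, 85.6]
tcp_rot: [-3.14, -0.0, -1.357]
contact_force: [-0.2, 0.2, -0.1]
grip_width: 0.5
neighbour x range [-70.35299249 -69.05882838  28.94141028  30.40653151]
```

View pics/w2.png

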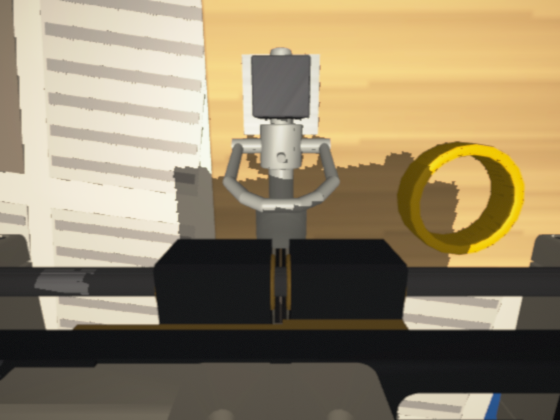

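The pin has slid in about 20 mm: the tip now shows beyond the post at (281,50), with a small gap left between head (row 122) and post (row 118). The neighbouring home pin puts the knob end at −70; mine is at about −73.5. I continue slowly until the force rises.

```bash
python3 -m pendant '[{"linear":[1,0.2,0],"twist":0},{"linear":[2,0.4,0],"twist":0},{"linear":[3,0.65,0],"twist":0},{"linear":[4,0.9,0],"twist":0},{"linear":[4,0.9,0],"twist":0}]'
```

```text
time: 4.45
tool_pos: [534.7, 274.4, 85.6]
tcp_rot: [3.14, -0.0, -1.357]
contact_force: [-4.8, -1.4, 2.3]
grip_width: 0.1
```

```bash
python3 -m pendant '[{"linear":[1,0.2,0],"twist":0},{"linear":[2,0.4,0],"twist":0},{"linear":[3,0.6,0],"twist":0},{"linear":[3,0.6,0],"twist":0}]'
```

```text
time: 4.95
tool_pos: [534.8, 274.4, 85.5]
tcp_rot: [3.134, -0.001, -1.357]
contact_force: [-15.1, -4.6, 8.3]
grip_width: 0.6
```

The pin is home: 15 N with no further travel, knob end at −70.7. Next I back off, rise, and push the bow over.

```bash
python3 -m pendant '[{"linear":[-8,-1.7,0],"twist":0},{"linear":[-14,-3,0],"twist":0},{"linear":[-14,-3,46],"twist":0},{"linear":[-14,-3,46],"twist":0},{"linear":[0,0,46],"twist":0},{"linear":[10,2.1,46],"twist":0},{"linear":[18,3.8,46],"twist":0},{"linear":[24,5.1,46],"twist":0},{"linear":[29,6.2,46],"twist":0},{"linear":[34,7.3,46],"twist":0},{"linear":[38,8.1,46],"twist":0},{"linear":[42,9,46],"twist":0},{"linear":[46,9.8,46],"twist":0},{"linear":[50,10.7,46],"twist":0},{"linear":[54,11.5,46],"twist":0},{"linear":[54,11.5,46],"twist":0}]'
python3 - <<'E'
from h import *
c=cap('wrist');cv2.imwrite('pics/w3.png',c['frame'])
E
```

```text
time: 6.95
tool_pos: [592.5, 286.7, 131.7]
tcp_rot: [-3.141, -0.0, -1.357]
contact_force: [-0.5, -0.0, 0.1]
grip_width: 1.0
```

View pics/w3.png

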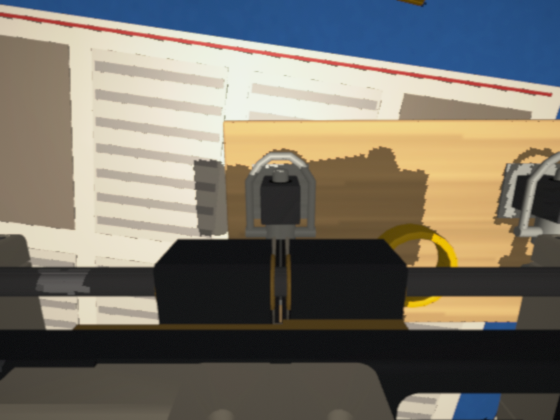

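The ring has snapped down round the post, with the bow at (281,155) beyond the pin tip. I raise straight up and away, then verify.

```bash
python3 -m pendant '[{"linear":[0,0,50],"twist":0},{"linear":[0,0,100],"twist":0},{"linear":[-50,-20,110],"twist":0},{"linear":[-100,-60,110],"twist":0},{"linear":[-150,-100,110],"twist":0},{"linear":[-150,-100,110],"twist":0},{"linear":[-150,-100,110],"twist":0}]'
python3 - <<'E'
from h import *
t=cap('top');s=cap('scene')
cv2.imwrite('pics/fin.png',np.hstack([cv2.resize(t['frame'][145:245,120:260],(560,400),interpolation=2)[:, :400],cv2.resize(s['frame'][195:265,385:455],(400,400),interpolation=2)]))
a=np.radians(12.33);X=np.array([np.cos(a),np.sin(a)]);Y=np.array([-X[1],X[0]])
for off in(0,180):
  cc=np.array([613.3,290.9])-off*Y;o=[];zm=0
  for v in range(150,240):
    for u in range(120,255):
      w=world(t,u,v)
      if w[2]>84:
        p=world(t,u,v,96)[:2]-cc;q=(p@X,p@Y)
        if abs(q[1])<28 and abs(q[0])<110:
          zm=max(zm,w[2]); 
          if abs(q[1])<14:o.append(q)
  o=np.array(o);print(off,np.percentile(o[:,0],[0,1,99,100]),'zmax',zm)
E
```

```text
time: 7.88
tool_pos: [442.9, 186.8, 242.6]
tcp_rot: [-3.139, 0.0, -1.358]
contact_force: [0.3, 0.0, 0.2]
grip_width: 0.7
0 [-109.80574948 -108.93735725   28.71881563   30.0297727 ] zmax 1279.7651282895567
180 [-70.35299249 -69.05907095  28.95442582  30.40653151] zmax 1279.7651282895567
```

View pics/fin.png

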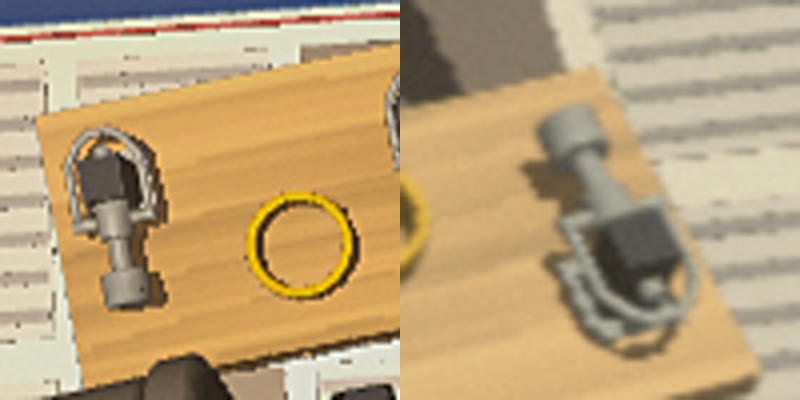

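Both views show the head against the post and the ring level round the post past the pin's tip. The arm is clear.

```bash
python3 -c "
from plant import bot
print(bot.close_job())"
```

```text
the job is handed in; nothing more can be done
None
```

I pushed the open pin (left post of the left press) fully home with the shut fingers, then flipped its ring over the post. The ring snapped closed, and I handed the job in at about 8 s with the arm clear.

- **Pin home:** the push stopped against about 18 N with no further travel. The knob end was then 70.7 mm behind the post centre, and the neighbouring home pin measures 70 mm.
- **Ring closed:** the wrist, top and scene views all show it level round the post with the bow past the pin's tip. In the top view the bow reaches 30.0 mm past the post centre, against 30.4 mm for the neighbour.
- **Check that failed:** the final automatic measurement of the knob end and top height was spoilt by the arm being in view and by bad depth pixels. The pin's final depth therefore rests on the push measurement and the pictures.
- **Rest of the scene:** the tape roll looks undisturbed, and the last force reading was about 0.4 N, so the robot was touching nothing.

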